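# Index the red-capped tube under the sampling needle

### The arm

A 7-joint arm with a two-finger parallel gripper is mounted at the origin on a cart in front of the work surface, level with it; the furniture and walls round the work are solid. World frame = base frame: x ahead of the robot, y to its left, z up, the work surface at z = 0. Lengths are in mm, angles in rad, forces in N, time in s.
With the tool pointing down it reaches from about 400 to 875 mm from the base axis. Payload 4.4 kg.
Tool frame: the origin (TCP) lies at the very end of the fingers, on their centre line; the grasp point (between the pads) lies 19 mm behind it; y points along the fingers, x is the direction in which the jaws open and shut, and the axes are right-handed (so a half turn about y gives the same grasp; the last joint's range is limited). The gripper opens to 85 mm and grips with 20 to 120 N. Pads are 22 mm wide; open, the fingers measure 114 mm over their backs; the gripper's body (76 mm by 85 mm) begins 54 mm behind the grasp point. The pads swing forward as they close: fully open they stand 13 mm farther back than shut.
Start: joints at [-1.173, 0.628, 0.038, 1.517, -0.027, 0.996, -0.02], TCP at [290.757, 581.359, 231.313] pointing down, gripper open.
Joint ranges: [-3.06, 3.06], [-0.37, 2.12], [-1.25, 1.32], [0.18, 2.47], [-1.1, 4.24], [0.23, 1.98], [-2.94, 2.94]. Speed limits (rad/s): [2.57, 2.57, 3.14, 3.14, 3.14, 3.14, 3.14].

### API

Orientations are given as [roll, pitch, yaw] about the fixed x, y, z axes, in that order (R = Rz(yaw) Ry(pitch) Rx(roll)).
In Python, from cell import ctrl, get_image, nets gives the robot as it stands. The module is installed in compiled form; this text tells all that it offers.
- The arm moves only by the tool step_arm, never from a script. Its argument "moves" is text: rows parted by semicolons, each of 7 numbers parted by spaces: the shift along the tool's x, y, z normalised to -1 to 1, where 1 is 0.05 m, then the turn, a rotation vector about the tool's x, y, z normalised to -1 to 1, where 1 is 0.12 rad, then the opening, from 0 (shut) to 1 (fully open). A call has 1 to 20 rows; each row shifts and turns the commanded pose from where the row before left it, along the tool's axes as they then stand; what a row does not reach is not made up. A row lasts 1/10 s, in which the tool goes at most 50 mm and 8.59 degrees, less where a joint would pass 70% of its speed; a pose out of reach is approached as far as the arm can. A call with a number of a shift or a turn outside -1 to 1 is refused whole. A call with a gripper value outside its range is refused whole. The fingers move at their own pace and stop on an object; the grip force is fixed at half the most. Time passes only in rows, so rows that do not move let the fingers close. It gives the time, the measured TCP pose, the force and the opening at its end, in the units of the state.
- ctrl.read_state(): the state, without advancing time (a new reading comes with each control period).
- get_image(name): name is "scene" or "side" or "wrist"; returns a dict with "color" (480x640x3 uint8, blue, green, red), "vertical_fov" (degrees; the focal length in pixels is half the picture's height over the tangent of half this angle, whatever the lens; pixels are square), "cx", "cy" (the principal point, pixels), "R" (3x3) and "t" (3): a world point X has camera coordinates R X + t; the wrist camera has in their place "T_tool_cam" (4x4, takes a point from camera to tool coordinates, whose origin is the TCP and whose axes are the tool frame's). Camera axes: x right, y down, z forward; pixel columns grow to the right and rows downward; lengths in mm; the calibration is good to about 2 mm. A picture is of the moment at which its call begins: read the wrist's pose just before it. There is no depth.
- ctrl.finish_job(): hands the job in, once; it reports no verdict.
Trained networks look in a picture, given as the dict that the camera call returned (one of the last four; its "shot" number tells which), for a name from the list of things; names that differ only in an ending like _2 or _b are one class to them, and where a whole thing is asked for, a point or a joint stands for the part that bears it (a point fixed in the world has none). Each returns a list of dicts, best first, with "conf" (0 to 1); they miss things now and then, are a little off and sometimes report something else, mostly with a low value. They report only what shows in the picture. A call takes as long as a camera call.
- nets.find_in(picture, target): "position" ([x, y, z] in mm, in world coordinates, good to about 4 mm: the middle of the surface that is visible of it).
- nets.cut_out(picture, target): "pixels" (480x640 bool, what is visible of it).
- nets.place_of(picture, target): "position" ([x, y, z] in mm, in world coordinates, good to about 4 mm: a listed point, or the origin of a listed thing).
The state is a dict: "clock": time; "qpos": joint angles; "qd": joint speeds; "tau": joint torques, N m; "eef_pos": TCP position; "tool_rot": TCP orientation; "force": force on the tool from outside, world axes, zero at the start; "torque": the same for the moment, N m; "width": finger opening in mm.
Only numpy, scipy, OpenCV 4.12 (cv2) and the standard library are available. Lean on these libraries where they do the work, as an engineer would, in place of code of your own. Each camera call takes 0.05 s, during which the arm holds its last target.

### The job

Bring the red-capped tube of the carousel under the sampling needle, going the shorter way round: push the orange index plunger down with a fingertip to free the carousel, turn the carousel, and let the plunger spring fully up again in the index hole where the red-capped tube stands under the needle. Lift nothing, and touch neither the tubes, the sampling head nor the specimen cup and the two vials beside the carousel.

Things in the scene. Friction and masses are not known exactly. Their poses are not given: they have to be found in the camera images.
- carousel_axis (a point): Point on the upright turning axis of the carousel, in the middle of the top of its white drum (190 mm wide, top 84 mm above the worktop). Ten tube bores lie 36 degrees apart on a circle of 75 mm radius. The drum turns on a fixed stand with a 260 mm bare steel index plate that has ten holes 36 degrees apart; in each index position one bore is exactly under the needle.
- needle_tip (a point): Lower end of the thin sampling needle, 150 mm above the worktop (10 mm over the tube caps), 75 mm from the carousel's axis, on the side away from the robot.
- sampling_head: The fixed sampling head: a column 176 mm behind the carousel's axis, with a grey arm (188 to 208 mm above the worktop) reaching back over the drum to the white needle holder and the needle. Origin: under the carousel's axis on the worktop; x points from the axis towards the column.
- plunger_top (a point): Centre of the flat top of the orange plunger cap, 36 mm wide, at rest 118 mm above the worktop, 142 mm from the carousel's axis, on a dark post at the end of the drum's index arm, so it goes round with the drum. At the start it stands opposite the needle, on the robot's side. A fingertip that keeps the cap pressed and moves along the arc drags the carousel along by friction.
- plunger (a joint): How far the plunger is pressed in, m: 0 = up, pin in a hole, carousel locked; over 0.0065 = carousel free; 0.0095 = end stop. Spring 3.4 N at rest, 7.4 N at the stop. Let go between holes, the pin rides under the plate (about 0.0065) and springs up into the next hole it comes to; its tapered tip finds a hole within about 1.2 degrees and draws the carousel in.
- carousel (a joint): Angle of the carousel, rad: 0 at the start (pin in a hole), growing counter-clockwise seen from above; an index position every 0.6283. When free it turns with slight friction (0.06 N m) and stays where it is left.
- red_tube: A capped sample tube standing in a bore of the carousel, 12 mm thick, 90 mm tall, its red cap 16 mm wide, top 140 mm above the worktop. Origin: centre of its foot, z along the tube. At the start it stands one or two bores to the left or right of the needle.
- yellow_tube: A capped sample tube standing in a bore of the carousel, 12 mm thick, 90 mm tall, its yellow cap 16 mm wide, top 140 mm above the worktop. Origin: centre of its foot, z along the tube.
- purple_tube_1: A capped sample tube standing in a bore of the carousel, 12 mm thick, 90 mm tall, its purple cap 16 mm wide, top 140 mm above the worktop. Origin: centre of its foot, z along the tube.
- purple_tube_2: A capped sample tube standing in a bore of the carousel, 12 mm thick, 90 mm tall, its purple cap 16 mm wide, top 140 mm above the worktop. Origin: centre of its foot, z along the tube.
- purple_tube_3: A capped sample tube standing in a bore of the carousel, 12 mm thick, 90 mm tall, its purple cap 16 mm wide, top 140 mm above the worktop. Origin: centre of its foot, z along the tube.
- purple_tube_4: A capped sample tube standing in a bore of the carousel, 12 mm thick, 90 mm tall, its purple cap 16 mm wide, top 140 mm above the worktop. Origin: centre of its foot, z along the tube.
- specimen_cup: Bystander: specimen cup with red lid, 58 mm wide, 59 mm tall; origin in the middle of its underside.
- blue_vial: Bystander: small white vial with blue cap, 25 mm wide, 49 mm tall; origin in the middle of its underside.
- green_vial: Bystander: small white vial with green cap, 25 mm wide, 49 mm tall; origin in the middle of its underside.

How it is judged:
By the outcome, as a careful person would: the job done as asked, in the order asked, and still so for the second after the job is handed in, with the robot touching nothing.
It also fails if it takes over 45 s, if anything falls off the work surface, if the arm or the gripper's body presses on something with over 40 N, if the wrist force passes 120 N, or if a joint passes its speed limit or range.

## Working session

There is one attempt and no reset: what is moved stays moved. The work goes in short steps, Python scripts to look and compute and a tool call to move; the robot and the scene stay as the last step left them, time stands still between calls to the robot, and variables do not carry over. Pictures are saved under pics/ and viewed, and the job is handed in when it is done.

Besides the shell and the picture viewer there is one more tool, called after "Call:" by a JSON object that holds its "name" and its "arguments". step_arm: Moves the arm, as the interface text tells. Scaled input: -1 to 1 covers 0.05 m each way for a shift and 0.12 rad each way for a turn. Its arguments: {"type":"object","properties":{"moves":{"type":"string"}},"required":["moves"]}

```bash
mkdir -p pics
python3 - <<'E'
from cell import ctrl,get_image,nets
import cv2
s=ctrl.read_state();print({k:s[k] for k in('clock','eef_pos','tool_rot','width','force')})
for n in('scene','side'):
    p=get_image(n);cv2.imwrite(f'pics/{n}0.png',p['color'])
    for t in('carousel_axis','needle_tip','plunger_top','red_tube','specimen_cup','blue_vial','green_vial','sampling_head'):
        print(n,t,[([round(float(v)) for v in d['position']],round(float(d['conf']),2)) for d in nets.place_of(p,t)[:2]])
print(ctrl.read_state()['clock'])
E
```

```text
{'clock': 0.0, 'eef_pos': array([290.44057445, 580.76099164, 230.36946771]), 'tool_rot': array([-1.57080551,  0.00199311,  1.10700108]), 'width': 85.55460644579006, 'force': array([-0.01517896,  0.32083055, -0.09831559])}
scene carousel_axis [([604, 112, 82], 0.72)]
scene needle_tip [([679, 104, 151], 0.88)]
scene plunger_top [([466, 130, 117], 0.7)]
scene red_tube [([618, 30, 51], 0.49)]
scene specimen_cup [([452, -294, -1], 0.65)]
scene blue_vial [([494, -256, 2], 0.61)]
scene green_vial [([421, -217, 2], 0.51)]
scene sampling_head []
side carousel_axis [([605, 110, 86], 0.86)]
side needle_tip [([677, 104, 148], 0.82)]
side plunger_top [([470, 130, 119], 0.97)]
side red_tube []
side specimen_cup [([450, -298, -2], 0.78)]
side blue_vial [([493, -254, 2], 0.74), ([605, 110, 89], 0.37)]
side green_vial [([416, -217, 2], 0.64)]
side sampling_head []
0.9
```

View pictures.

View pics/scene0.png

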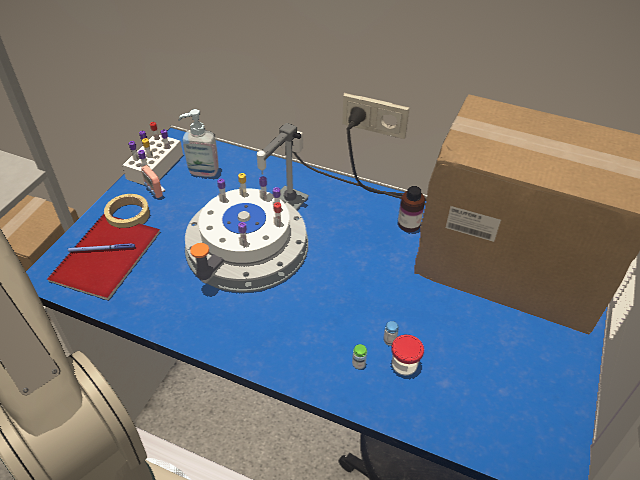

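View pics/side0.png

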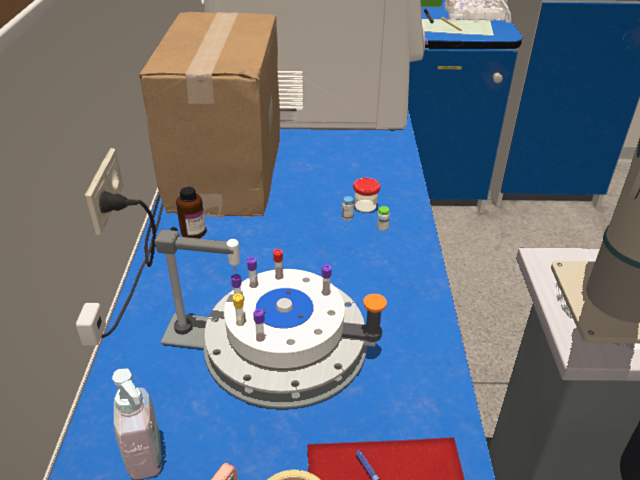

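The scene picture shows the needle holder at about (262,160), with a purple tube under it. The red cap at (277,207) is two bores to the robot's right. The orange cap is at (200,250). So the short way is +72° counter-clockwise, which takes the plunger from about 172° to about 245°. First I'll square the tool with the world axes and shut the fingers, then move above the plunger.

Call:
{"name": "step_arm", "arguments": {"moves": "0 0 0 0 1 0 0;0 0 0 0 1 0 0;0 0 0 0 1 0 0;0 0 0 0 1 0 0;0 0 0 0 1 0 0;0 0 0 0 1 0 0;0 0 0 0 1 0 0;0 0 0 0 1 0 0;0 0 0 0 1 0 0;0 0 0 0 0.225 0 0"}}

```text
clock: 1.9
eef_pos: [290.6, 581.5, 231.3]
tool_rot: [-1.571, -0.0, -0.001]
force: [0.5, -0.0, -0.6]
width: -0.1
```

Call:
{"name": "step_arm", "arguments": {"moves": "0.3 0 -0.8 0 0 0 0;0.3 0 -0.8 0 0 0 0;0.3 0 -0.8 0 0 0 0;0.3 0 -0.8 0 0 0 0;0.3 0 -0.8 0 0 0 0;0.3 0 -0.8 0 0 0 0;0.3 0 -0.8 0 0 0 0;0.3 0 -0.8 0 0 0 0;0.3 0 -0.8 0 0 0 0;0.3 0 -0.8 0 0 0 0;0.3 0 -0.8 0 0 0 0;0 0 0 0 0 0 0"}}

```text
clock: 3.1
eef_pos: [458.1, 134.7, 232.0]
tool_rot: [-1.573, -0.003, -0.008]
force: [-0.1, -0.3, 0.3]
width: 0.0
```

Run:
```python
from cell import ctrl,get_image,nets
import cv2,numpy as np
s=ctrl.read_state();print({k:s[k] for k in('clock','eef_pos','tool_rot','width','force','qpos')})
p=get_image('wrist');cv2.imwrite('pics/w1.png',p['color']);print(p['T_tool_cam'],p['vertical_fov'],p['cx'],p['cy'])
for t in('carousel_axis','plunger_top','red_tube'):
        print(t,[([round(float(v)) for v in d['position']],round(float(d['conf']),2)) for d in nets.place_of(p,t)[:2]])
```

```text
{'clock': 3.1, 'eef_pos': array([458.05753001, 134.69206262, 232.0333945 ]), 'tool_rot': array([-1.57341631, -0.00270885, -0.00839266]), 'width': 0.010013123304601204, 'force': array([-0.05774463, -0.27937816,  0.29667975]), 'qpos': array([-0.62346446,  0.40389301,  0.38176182,  1.99164117, -0.20481771,
        0.78101557, -0.13202648])}
[[ 9.99999779e-01  6.61422178e-04 -6.92797469e-05 -4.88590982e-01]
 [ 2.46200177e-04 -2.71416670e-01  9.62461911e-01 -1.43249897e+02]
 [ 6.17789976e-04 -9.62461715e-01 -2.71416773e-01  6.80434723e+01]
 [ 0.00000000e+00  0.00000000e+00  0.00000000e+00  1.00000000e+00]] 70.91756550417415 319.2237025421031 247.62569246413875
carousel_axis [([609, 114, 82], 0.82)]
plunger_top [([462, 134, 120], 0.63)]
red_tube []
```

View pics/w1.png

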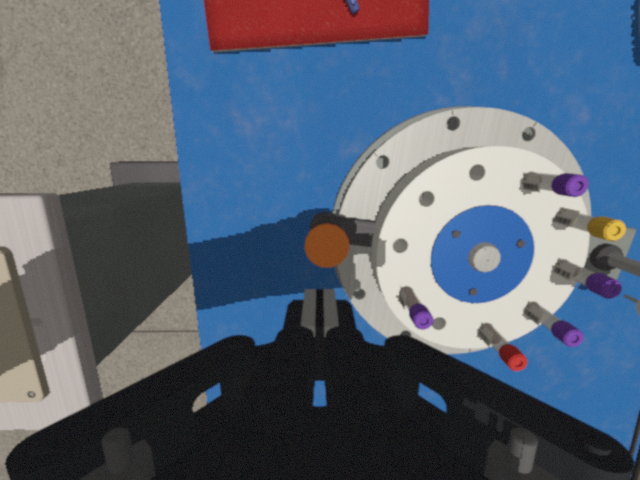

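The wrist picture shows the orange cap at (327,245), the drum hub at (485,258), the red cap at (513,357) and the shut fingertips near (320,290). I'll measure the cap and disc by colour.

```bash
cat > h.py <<'E'
from cell import ctrl,get_image,nets
import cv2,numpy as np
from scipy.spatial.transform import Rotation as Ro
def cam(p,s):
    f=240/np.tan(np.radians(p['vertical_fov']/2))
    if 'T_tool_cam' in p:
        T=np.array(p['T_tool_cam']);Rt=Ro.from_euler('xyz',s['tool_rot']).as_matrix()
        return f,Rt@T[:3,:3],np.array(s['eef_pos'])+Rt@T[:3,3]
    R=np.array(p['R']);return f,R.T,-R.T@np.array(p['t'])
def onz(p,s,uv,z):
    f,R,c=cam(p,s);d=R@np.array([(uv[0]-p['cx'])/f,(uv[1]-p['cy'])/f,1]);return c+d*(z-c[2])/d[2]
def blob(img,kind):
    h=cv2.cvtColor(img,cv2.COLOR_BGR2HSV)
    lo,hi={'o':((5,180,90),(16,255,255)),'r':((0,150,90),(4,255,255))}[kind]
    m=cv2.inRange(h,lo,hi)
    n,l,st,ce=cv2.connectedComponentsWithStats(m)
    return [(st[i,4],ce[i].round(1)) for i in np.argsort(-st[1:,4])+1][:3]
def ell(p,s,mask,z):
    # project mask contour hull on plane z, return min enclosing circle centre
    c=max(cv2.findContours(mask,cv2.RETR_EXTERNAL,cv2.CHAIN_APPROX_NONE)[0],key=cv2.contourArea)[:,0]
    P=np.array([onz(p,s,u,z)[:2] for u in c]);(x,y),(a,b),_=cv2.fitEllipse(P.astype(np.float32));return round(x,1),round(y,1),round(a,1),round(b,1)
E
python3 - <<'E'
from h import *
for n in('wrist','scene','side'):
    s=ctrl.read_state();p=get_image(n);im=p['color']
    if n=='wrist':print(s['eef_pos'],s['qd'].round(3))
    h=cv2.cvtColor(im,cv2.COLOR_BGR2HSV)
    for a,u in blob(im,'o')[:2]: print(n,'orange',a,u,onz(p,s,u,118).round(1))
    o=nets.cut_out(p,'carousel')
    if n=='wrist':
        hub=(485,258)
        m=cv2.inRange(h,(100,120,60),(125,255,255))
        nn,l,st,ce=cv2.connectedComponentsWithStats(m)
        for i in range(1,nn):
            if 2000<st[i,4]<20000: print('blue',st[i],ce[i],ell(p,s,(l==i).astype(np.uint8),84))
        w=cv2.inRange(h,(0,0,170),(180,60,255));nn,l,st,ce=cv2.connectedComponentsWithStats(w);
        for i in range(1,nn):
            if st[i,4]>8000: print('white',st[i],ell(p,s,(l==i).astype(np.uint8),84))
    for a,u in blob(im,'r'): print(n,'red',a,u,onz(p,s,u,140).round(1))
    if n!='wrist':
        for t in('carousel_axis','plunger_top'):
            print(t,[(d['position'].round(1) if hasattr(d['position'],'round') else d['position']) for d in nets.place_of(p,t)[:1]])
E
```

```text
[455.36531738 142.66660057 231.26415385] [-0.019  0.002 -0.002  0.001  0.002 -0.002 -0.001]
wrist orange 1337 [330.3 255.2] [463.7 132.2 118. ]
blue [ 434  218  102   95 6586] [484.01579107 264.51533556] (604.8, 111.3, 90.3, 90.7)
blue [  465   281   175   173 12615] [587.54363853 368.02497027] (717.9, 3.7, 145.9, 199.1)
white [  345   119   247   243 30813] (591.0, 125.1, 195.1, 210.1)
wrist red 10576 [316.8  25.9] [452.9 285.2 140. ]
wrist red 351 [515.  369.3] [612.6  43.5 140. ]
scene orange 5 [200. 243.] [475.8 138.7 118. ]
scene orange 4 [ 76.5 219.5] [432.8 402.2 118. ]
scene red 3042 [105.5 255.8] [360.2 269.7 140. ]
scene red 58 [413.7 341.3] [ 406.3 -309.8  140. ]
scene red 26 [277.  204.6] [613.3  37.8 140. ]
carousel_axis [[604.4, 113.1, 82.2]]
plunger_top [[464.8, 131.9, 118.5]]
side orange 291 [374.4 302.9] [463.5 136.1 118. ]
side orange 103 [188.  201.7] [ 793.7 -132.9  118. ]
side red 5312 [387.2 460.4] [468.  420.9 140. ]
side red 84 [277.5 255.4] [615.4  50.6 140. ]
side red 21 [356.9 182.2] [ 478.7 -171.9  140. ]
carousel_axis [[604.0, 112.9, 88.3]]
plunger_top [[468.4, 130.7, 117.5]]
```

Everything agrees: the axis is at (604.8, 111.5) and the plunger at (463.7, 132.2), so r = 142.6 mm against 142. The plunger angle is 171.7°. Next I descend to just above the cap.

Call:
{"name": "step_arm", "arguments": {"moves": "0.17 0 -0.2 0 0 0 0;0 0.8 0 0 0 0 0;0 0.8 0 0 0 0 0;0 0.3 0 0 0 0 0;0 0 0 0 0 0 0;0 0 0 0 0 0 0;0 0 0 0 0 0 0;0 0 0 0 0 0 0"}}

```text
clock: 4.6
eef_pos: [465.2, 131.5, 137.4]
tool_rot: [-1.57, -0.002, -0.0]
force: [0.2, -0.1, -0.3]
width: -0.2
```

Run:
```python
from h import *
s=ctrl.read_state();print(s['eef_pos'],s['tool_rot'],s['force'])
p=get_image('wrist');cv2.imwrite('pics/w2.png',p['color'])
p=get_image('side');cv2.imwrite('pics/s2.png',cv2.resize(p['color'][200:400,250:500],(750,600),interpolation=2))
```

```text
[465.21831468 131.50049208 137.43398855] [-1.56994555e+00 -2.34567676e-03 -3.96802679e-05] [ 0.16186274 -0.08190408 -0.27539812]
```

View pics/w2.png

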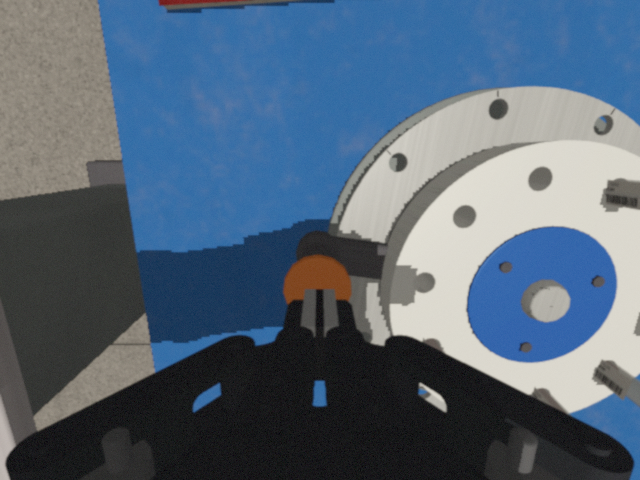

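View pics/s2.png

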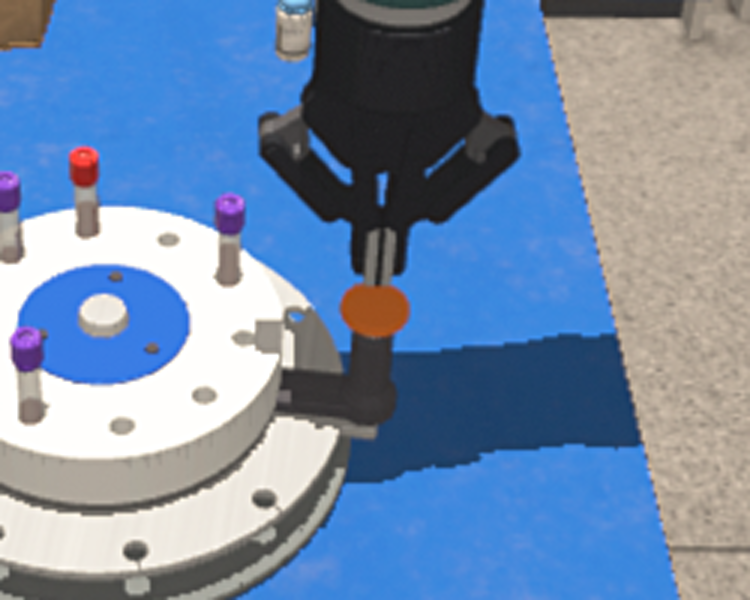

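The shut fingertips hang centred over the orange cap (tip at about (320,292) in the wrist view, cap at (317,285)), with clearance to the tubes. Now the press.

Call:
{"name": "step_arm", "arguments": {"moves": "0 0.35 0 0 0 0 0;0 0.05 0 0 0 0 0;0 0.05 0 0 0 0 0;0 0.05 0 0 0 0 0;0 0.03 0 0 0 0 0;0 0 0 0 0 0 0;0 0 0 0 0 0 0;0 0 0 0 0 0 0"}}

```text
clock: 5.5
eef_pos: [464.6, 131.6, 110.5]
tool_rot: [-1.57, -0.001, 0.0]
force: [-0.3, 0.8, 6.1]
width: -0.4
```

Call:
{"name": "step_arm", "arguments": {"moves": "0 0.03 0 0 0 0 0;0 0 0 0 0 0 0;0 0 0 0 0 0 0"}}

```text
clock: 5.8
eef_pos: [464.7, 131.5, 109.0]
tool_rot: [-1.57, -0.001, 0.0]
force: [-0.3, 0.7, 6.0]
width: 0.2
```

Run:
```python
from h import *
s=ctrl.read_state();print(s['eef_pos'],s['force'])
A=np.array([604.8,111.5]);r=142
prev=None
for k,ph in enumerate(np.linspace(171.7,243.7,19)):
    q=A+r*np.array([np.cos(np.radians(ph)),np.sin(np.radians(ph))])
    if prev is not None: print(k,q.round(1),((q-prev)/50).round(3))
    prev=q
```

```text
[464.67478821 131.53970032 109.02992192] [-0.25365266  0.69317628  6.04720459]
1 [463.2 122.1] [-0.022 -0.197]
2 [462.8 112.2] [-0.008 -0.198]
3 [463.1 102.3] [ 0.006 -0.198]
4 [464.1  92.5] [ 0.02  -0.197]
5 [465.8  82.7] [ 0.033 -0.195]
6 [468.1  73.1] [ 0.047 -0.193]
7 [471.1  63.6] [ 0.06  -0.189]
8 [474.8  54.4] [ 0.073 -0.184]
9 [479.1  45.5] [ 0.086 -0.179]
10 [484.   36.9] [ 0.098 -0.172]
11 [489.5  28.6] [ 0.11  -0.165]
12 [495.5  20.8] [ 0.121 -0.157]
13 [502.1  13.4] [ 0.132 -0.148]
14 [509.2   6.5] [ 0.142 -0.138]
15 [5.168e+02 1.000e-01] [ 0.151 -0.128]
16 [524.8  -5.8] [ 0.16  -0.117]
17 [533.2 -11.1] [ 0.168 -0.106]
18 [541.9 -15.8] [ 0.175 -0.094]
```

Call:
{"name": "step_arm", "arguments": {"moves": "0 0.02 0 0 0 0 0;0 0 0 0 0 0 0;0 0 0 0 0 0 0"}}

```text
clock: 6.1
eef_pos: [464.6, 131.6, 108.3]
tool_rot: [-1.57, -0.001, -0.0]
force: [-1.4, 1.2, 9.7]
width: 0.0
```

Call:
{"name": "step_arm", "arguments": {"moves": "0 0.01 0 0 0 0 0;0 0 0 0 0 0 0;0 0 0 0 0 0 0"}}

```text
clock: 6.4
eef_pos: [464.6, 131.6, 108.2]
tool_rot: [-1.57, -0.001, -0.0]
force: [-1.9, -0.3, 14.2]
width: 0.4
```

The end stop is found at z = 108.2. I'll back off slightly and start the drag at 5 mm per row.

Call:
{"name": "step_arm", "arguments": {"moves": "0 -0.007 0 0 0 0 0;-0.011 0 -0.098 0 0 0 0;-0.011 0 -0.099 0 0 0 0;-0.004 0 -0.099 0 0 0 0;-0.004 0 -0.099 0 0 0 0;0.003 0 -0.099 0 0 0 0;0.003 0 -0.099 0 0 0 0;0.01 0 -0.098 0 0 0 0;0.01 0 -0.098 0 0 0 0;0 0 0 0 0 0 0;0 0 0 0 0 0 0"}}

```text
clock: 7.5
eef_pos: [465.1, 91.7, 108.3]
tool_rot: [-1.57, -0.002, -0.001]
force: [-0.7, -1.3, 10.0]
width: -0.2
```

Run:
```python
from h import *
s=ctrl.read_state();print(s['eef_pos'],s['force'])
p=get_image('wrist');cv2.imwrite('pics/w3.png',p['color'])
p=get_image('side');print([(a,u,onz(p,s,u,108.5).round(1)) for a,u in blob(p['color'],'o')[:1]])
```

```text
[465.1252355   91.69158521 108.32266165] [-0.74879566 -1.30909938  9.96244469]
[(np.int32(143), array([372.4, 293. ]), array([464. , 103.3, 108.5]))]
```

View pics/w3.png

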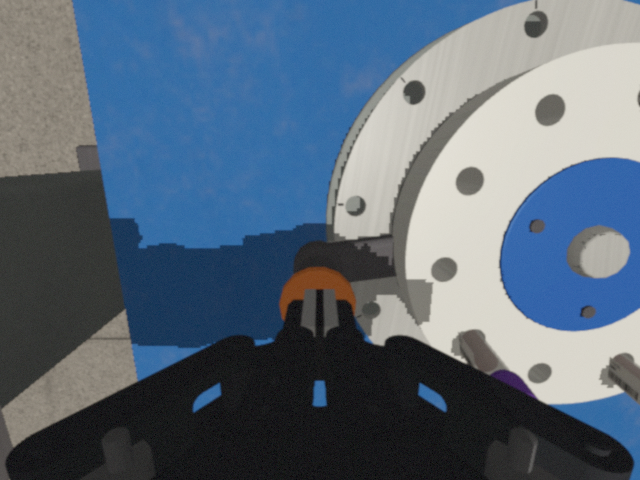

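The carousel follows: the cap keeps its place under the fingertip and the drum has turned. Continuing along the arc, still pressed.

Call:
{"name": "step_arm", "arguments": {"moves": "0.013 0 -0.098 0 0 0 0;0.017 0 -0.098 0 0 0 0;0.02 0 -0.097 0 0 0 0;0.024 0 -0.096 0 0 0 0;0.028 0 -0.095 0 0 0 0;0.03 0 -0.094 0 0 0 0;0.035 0 -0.093 0 0 0 0;0.038 0 -0.092 0 0 0 0;0.042 0 -0.09 0 0 0 0;0.045 0 -0.089 0 0 0 0;0.048 0 -0.087 0 0 0 0;0.05 0 -0.085 0 0 0 0;0.053 0 -0.083 0 0 0 0;0.056 0 -0.081 0 0 0 0;0.059 0 -0.079 0 0 0 0;0.062 0 -0.077 0 0 0 0;0 0 0 0 0 0 0;0 0 0 0 0 0 0"}}

```text
clock: 9.4
eef_pos: [496.6, 20.0, 108.4]
tool_rot: [-1.571, -0.003, -0.0]
force: [1.1, -0.4, 9.3]
width: 0.4
```

Run:
```python
from h import *
s=ctrl.read_state();print(s['eef_pos'],s['force'])
d=np.array(s['eef_pos'][:2])-[604.8,111.5];print(np.hypot(*d),np.degrees(np.arctan2(d[1],d[0]))%360)
p=get_image('wrist');cv2.imwrite('pics/w4.png',p['color'])
p=get_image('scene');cv2.imwrite('pics/c4.png',cv2.resize(p['color'][120:320,150:350],(600,600)))
```

```text
[496.6437329   19.98802397 108.3612288 ] [ 1.11236768 -0.44519845  9.281187  ]
141.67646194933596 220.23485625827738
```

View pics/w4.png

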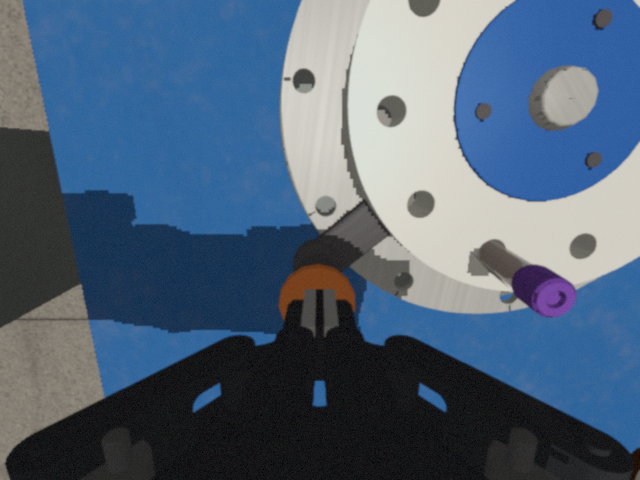

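View pics/c4.png

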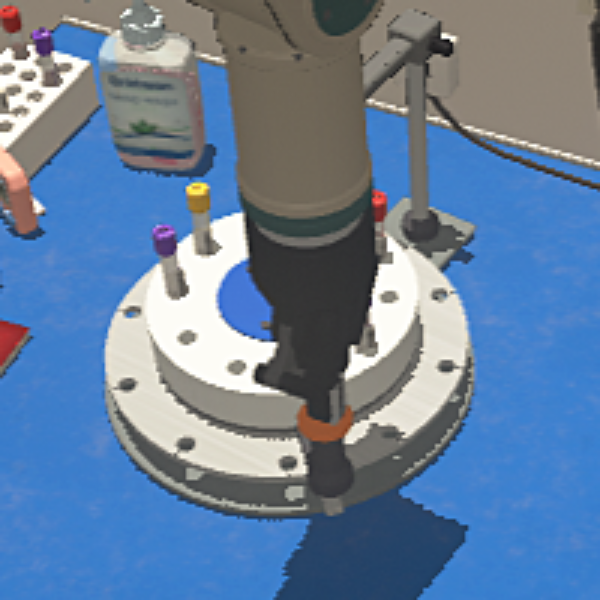

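The drag is on track at 220°, with the cap still centred and the red tube approaching the needle. Next is the last stretch.

Call:
{"name": "step_arm", "arguments": {"moves": "0.065 0 -0.075 0 0 0 0;0.067 0 -0.073 0 0 0 0;0.07 0 -0.07 0 0 0 0;0.072 0 -0.068 0 0 0 0;0.074 0 -0.065 0 0 0 0;0.077 0 -0.063 0 0 0 0;0.079 0 -0.06 0 0 0 0;0.081 0 -0.057 0 0 0 0;0.083 0 -0.054 0 0 0 0;0.085 0 -0.052 0 0 0 0;0.087 0 -0.048 0 0 0 0;0.07 0 -0.034 0 0 0 0;0 0 0 0 0 0 0;0 0 0 0 0 0 0;0 0 0 0 0 0 0"}}

```text
clock: 11.0
eef_pos: [541.9, -15.9, 108.4]
tool_rot: [-1.571, -0.003, -0.0]
force: [0.8, 0.3, 7.9]
width: 0.2
```

Run:
```python
from h import *
s=ctrl.read_state();print(s['eef_pos'],s['force'])
d=np.array(s['eef_pos'][:2])-[604.8,111.5];print(np.hypot(*d),np.degrees(np.arctan2(d[1],d[0]))%360)
p=get_image('wrist');cv2.imwrite('pics/w5.png',p['color'])
for a,u in blob(p['color'],'o')[:1]:print(u,onz(p,s,u,108.5))
p=get_image('side');cv2.imwrite('pics/s5.png',cv2.resize(p['color'][200:400,150:400],(750,600)))
p=get_image('scene');cv2.imwrite('pics/c5.png',cv2.resize(p['color'][120:320,150:350],(600,600)))
```

```text
[541.86341789 -15.94544027 108.4184555 ] [0.79956627 0.31678943 7.91597601]
142.13850151753434 243.71838577463623
[311.5 284. ] [537.85258155  -5.47427536 108.5       ]
```

View pics/w5.png

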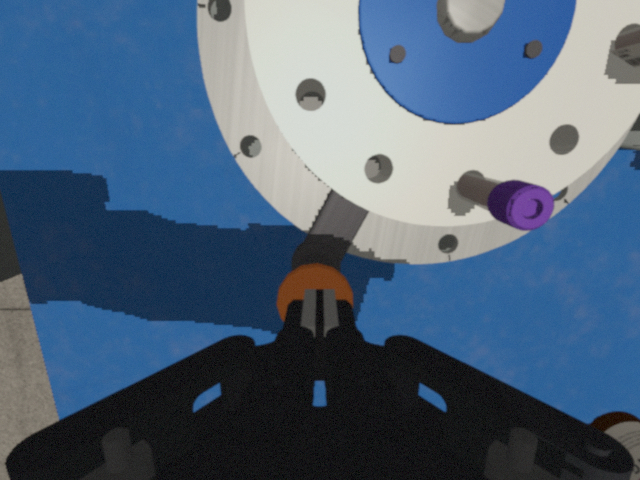

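View pics/s5.png

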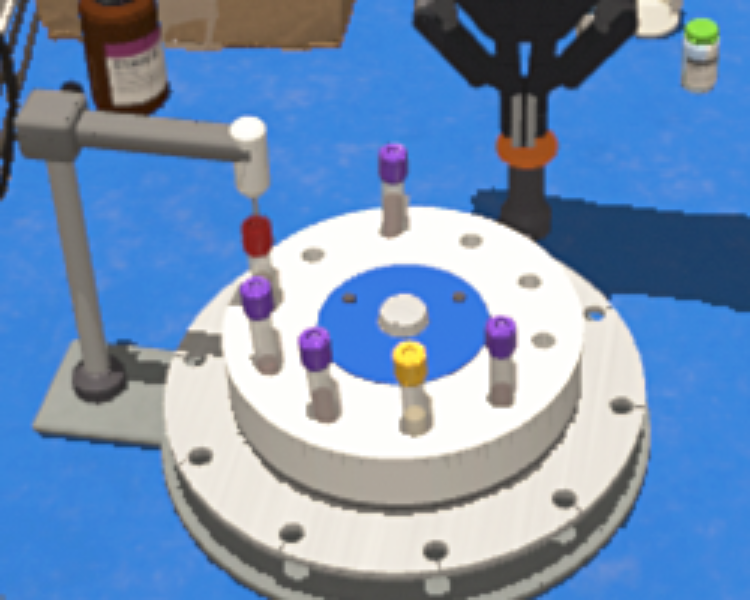

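The red cap now stands right under the needle in the side view (red cap at (257,237), needle at (254,205)), and the cap is still under the finger. Before releasing, I'll check the drum angle from the bores against the picture taken at the start index.

```bash
cat > ang.py <<'E'
from h import *
def ang(im,pos,rot,T,fov,cx,cy):
    p=dict(color=im,T_tool_cam=T,vertical_fov=fov,cx=cx,cy=cy);s=dict(eef_pos=np.array(pos),tool_rot=np.array(rot))
    A=np.array([604.8,111.5]); S=3; N=720
    # rectify onto z=84, 3px/mm centred on A
    f,R,c=cam(p,s)
    g=(np.mgrid[0:N,0:N][::-1]).reshape(2,-1); W=np.vstack([A[0]+(g[0]-N/2)/S,A[1]-(g[1]-N/2)/S,np.full(g.shape[1],84.)])
    X=R.T@(W-c[:,None]);u=(X[0]/X[2]*f+cx).reshape(N,N).astype(np.float32);v=(X[1]/X[2]*f+cy).reshape(N,N).astype(np.float32)
    return cv2.remap(im,u,v,cv2.INTER_LINEAR)
E
python3 - <<'E'
from ang import *
p=get_image('wrist');a=(p['T_tool_cam'],p['vertical_fov'],p['cx'],p['cy']);s=ctrl.read_state()
r2=ang(cv2.imread('pics/w2.png'),[465.218,131.5,137.434],[-1.56995,-0.00235,0],*a)
r5=ang(p['color'],s['eef_pos'],s['tool_rot'],*a)
cv2.imwrite('pics/rect.png',cv2.resize(np.hstack([r2,r5]),(800,400),interpolation=cv2.INTER_AREA))
np.save('r2',r2);np.save('r5',r5)
E
```

```text
(no output)
```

View pics/rect.png

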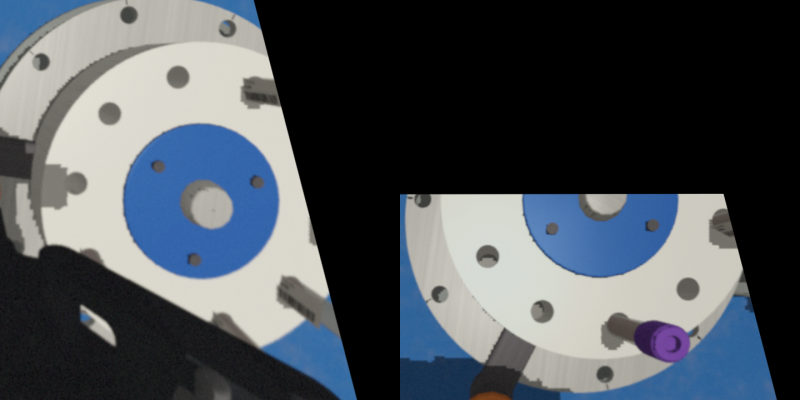

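Run:
```python
import numpy as np,cv2
for n in('r2','r5'):
    im=np.load(n+'.npy');h=cv2.cvtColor(im,cv2.COLOR_BGR2HSV);g=cv2.cvtColor(im,cv2.COLOR_BGR2GRAY)
    m=cv2.inRange(h,(100,150,60),(125,255,255));yy,xx=np.mgrid[0:720,0:720]
    m[np.hypot(xx-360,yy-360)>160]=0
    c=max(cv2.findContours(m,0,cv2.CHAIN_APPROX_NONE)[0],key=cv2.contourArea)
    c=c[c[:,0,1]>360] if n=='r5' else c
    e=cv2.fitEllipse(c);print(n,'disc',e)
    for lo,hi,t in((60,90,150),(38,50,75)):
        k=((g<t)&(g>0)).astype(np.uint8)
        nn,l,st,ce=cv2.connectedComponentsWithStats(k)
        for i in range(1,nn):
            d=(ce[i]-360)/3;r=np.hypot(*d)
            if lo<r<hi and 60<st[i,4]<3000: a=np.degrees(np.arctan2(-d[1],d[0]))%360;print(st[i,4],d.round(1),'r',r.round(1),'ang',a.round(2),'mod36',(a%36).round(2))
```

```text
r2 disc ((361.5319519042969, 361.7239685058594), (273.27655029296875, 274.4420166015625), 86.53536224365234)
1228 [-13.3 -73.9] r 75.1 ang 100.23 mod36 28.23
1215 [-54.3 -51.9] r 75.1 ang 136.27 mod36 28.27
r5 disc ((361.1024475097656, 427.0152282714844), (123.88085174560547, 290.9164123535156), 92.643310546875)
2727 [73.3 18.1] r 75.5 ang 346.16 mod36 22.16
1254 [-67.5  33.5] r 75.4 ang 206.4 mod36 26.4
1322 [52.7 53.3] r 74.9 ang 314.68 mod36 26.68
1271 [-34.7  66.7] r 75.2 ang 242.55 mod36 26.55
```

The bores say the drum is at 70.3° (mod-36 angle 26.55 against 28.25 at the start), which is 1.7° short. I'll drag 4.2 mm further and re-measure.

Call:
{"name": "step_arm", "arguments": {"moves": "0.038 0 -0.019 0 0 0 0;0.037 0 -0.019 0 0 0 0;0 0 0 0 0 0 0;0 0 0 0 0 0 0;0 0 0 0 0 0 0"}}

```text
clock: 11.7
eef_pos: [545.5, -17.7, 108.4]
tool_rot: [-1.571, -0.003, 0.0]
force: [0.1, 0.3, 7.2]
width: -0.2
```

```bash
cat > m.py <<'E'
from ang import *
s=ctrl.read_state();p=get_image('wrist');a=(p['T_tool_cam'],p['vertical_fov'],p['cx'],p['cy']);print(s['clock'],s['eef_pos'],s['force'])
im=ang(p['color'],s['eef_pos'],s['tool_rot'],*a);g=cv2.cvtColor(im,cv2.COLOR_BGR2GRAY)
nn,l,st,ce=cv2.connectedComponentsWithStats(((g<150)&(g>0)).astype(np.uint8))
for i in range(1,nn):
    d=(ce[i]-360)/3;r=np.hypot(*d)
    if 72<r<78 and 900<st[i,4]<1600: t=np.degrees(np.arctan2(-d[1],d[0]))%360;print(st[i,4],r.round(1),t.round(2),(t%36).round(2))
E
python3 m.py
```

```text
11.7 [545.54616353 -17.74361205 108.40986211] [0.05960637 0.32702259 7.18167751]
1254 75.4 208.01 28.01
1322 74.9 316.33 28.33
1260 75.2 244.21 28.21
```

The drum now reads 28.2 mod 36, matching the start index at 28.25. Releasing straight up.

Call:
{"name": "step_arm", "arguments": {"moves": "0 -0.06 0 0 0 0 0;0 -0.06 0 0 0 0 0;0 -0.08 0 0 0 0 0;0 -0.1 0 0 0 0 0;0 -0.3 0 0 0 0 0;0 -0.6 0 0 0 0 0;0 -0.8 0 0 0 0 0;0 0 0 0 0 0 0;0 0 0 0 0 0 0;0 0 0 0 0 0 0"}}

```text
clock: 12.75
eef_pos: [543.2, -17.5, 206.2]
tool_rot: [-1.571, 0.002, 0.0]
force: [-0.4, -0.3, -0.3]
width: -0.1
```

```bash
python3 m.py
python3 - <<'E'
from h import *
s=ctrl.read_state()
p=get_image('wrist');cv2.imwrite('pics/w6.png',p['color'])
print('w',[(np.array(d['position']).round(1),d['conf']) for d in nets.place_of(p,'plunger_top')[:1]])
for a,u in blob(p['color'],'o')[:1]:print(u,onz(p,s,u,118),onz(p,s,u,111.5))
p=get_image('side');cv2.imwrite('pics/s6.png',cv2.resize(p['color'][200:400,150:400],(750,600)))
print('s',[(np.array(d['position']).round(1),d['conf']) for d in nets.place_of(p,'plunger_top')[:1]],[np.array(d['position']).round(1) for d in nets.place_of(p,'red_tube')[:1]],blob(p['color'],'o')[:1])
f,R,c=cam(p,s)
ph=np.radians(244.0)
for z in(118,111.5):
    X=R.T@(np.array([604.8+142*np.cos(ph),111.5+142*np.sin(ph),z])-c);print(z,X[:2]/X[2]*f+[p['cx'],p['cy']])
E
```

```text
12.75 [543.15987054 -17.54684668 206.22615092] [-0.38579037 -0.25879139 -0.3496086 ]
1203 75.7 171.87 27.87
1075 75.2 207.38 27.38
1251 74.8 316.0 28.0
1149 75.0 243.92 27.92
w [(array([542.4, -15.2, 113.8]), 0.68)]
[319.  248.3] [542.16545647 -15.17602001 118.        ] [542.14120302 -17.02302518 111.5       ]
s [(array([546.4, -15. , 114.9]), 0.72)] [] [(np.int32(209), array([323.4, 243.5]))]
118 [322.75213533 241.37264373]
111.5 [322.71081693 244.36402572]
```

View pics/s6.png

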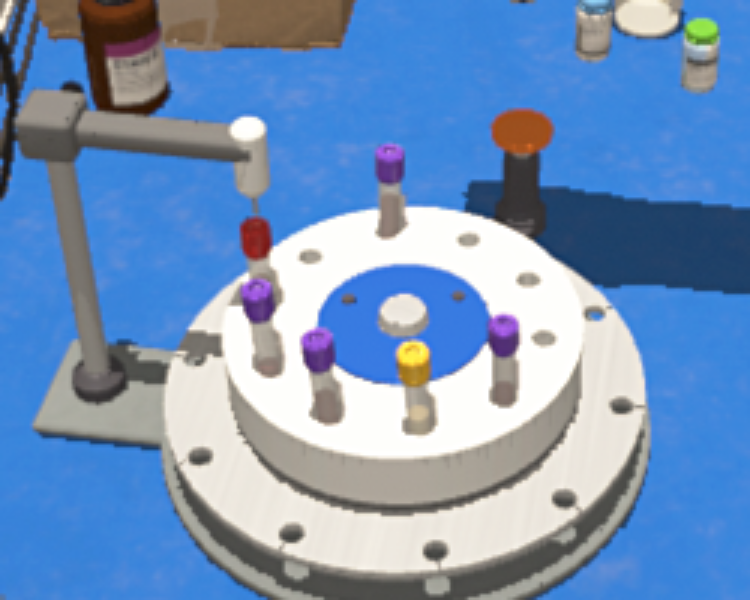

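View pics/w6.png

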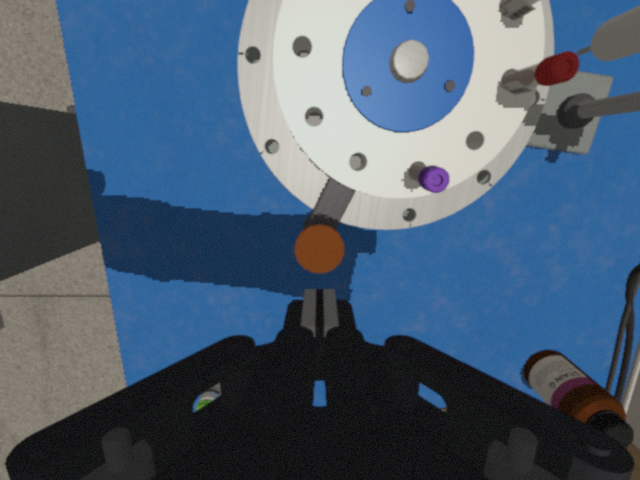

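The side picture shows the red tube under the needle and the arm clear of everything. The cap height still needs proof (118 mm if up, 111.5 mm if the pin rides under the plate). I'll compare it with the start picture in the same camera.

```bash
python3 m.py
python3 - <<'E'
from h import *
from scipy.optimize import least_squares
s=ctrl.read_state()
def meas(im):
    h=cv2.cvtColor(im,cv2.COLOR_BGR2HSV);m=cv2.inRange(h,(4,140,60),(18,255,255))
    return m
A=np.array([604.8,111.5])
for n in('side','scene'):
    p=get_image(n);cv2.imwrite(f'pics/{n}7.png',p['color']);f,R,c=cam(p,s)
    for tag,im,ph in(('start',cv2.imread(f'pics/{n}0.png'),172.25),('now',p['color'],244.25)):
        a=np.radians(ph);C=A+142*np.array([np.cos(a),np.sin(a)])
        def pr(z):
            X=R.T@(np.array([*C,z])-c);return X[:2]/X[2]*f+[p['cx'],p['cy']]
        e=pr(118);m=meas(im);mm=np.zeros_like(m);x,y=int(e[0]),int(e[1]);mm[y-20:y+20,x-20:x+20]=m[y-20:y+20,x-20:x+20]
        ys,xs=np.nonzero(mm);print(n,tag,'pred118',e.round(1),'pred111.5',pr(111.5).round(1),'seen',len(xs),xs.mean().round(2),ys.mean().round(2),'res',(ys.mean()-e[1]).round(2),'rows',ys.min(),ys.max(),'cols',xs.min(),xs.max())
E
```

```text
13.05 [543.87571267 -17.67707926 206.44293207] [ 0.32756629 -1.50753331 -0.09980451]
1208 75.8 171.87 27.87
1113 75.3 207.43 27.43
1249 74.7 315.97 27.97
1144 75.0 243.89 27.89
side start pred118 [373.8 300.4] pred111.5 [373.5 303.6] seen 322 374.45 302.59 res 2.14 rows 294 311 cols 364 385
side now pred118 [322.4 241.3] pred111.5 [322.4 244.3] seen 226 323.5 243.49 res 2.21 rows 237 250 cols 314 333
scene start pred118 [200.5 248.2] pred111.5 [200.9 250.5] seen 218 199.32 249.85 res 1.6 rows 243 257 cols 190 208
scene now pred118 [286.9 243.1] pred111.5 [287.  245.4] seen 210 285.72 244.89 res 1.83 rows 238 252 cols 277 294
```

Both cameras show the same offset as at the start (side 2.14 → 2.21 px, scene 1.60 → 1.83 px). A pin under the plate would add 3.0 px in the side view and 2.3 px in the scene view, so the plunger is fully up. Handing in.

```bash
python3 -c "
from cell import ctrl
print(ctrl.finish_job(),ctrl.read_state()['clock'])"
```

```text
the job is handed in; nothing more can be done
the job is handed in; nothing more can be done
```

The red-capped tube now stands under the sampling needle, and the plunger has sprung fully up in its index hole there. I handed the job in at about 13 s.

The red tube started two bores to the robot's right of the needle. I pressed the orange plunger to its stop with the shut fingertips at roughly 8–14 N. I dragged the carousel 72° counter-clockwise (the shorter way) without letting go, then lifted straight off.

**Last checks:**
- **Position:** the side picture shows the red cap directly under the needle.
- **Plunger height:** the cap's image offset matches the start to within 0.1–0.2 px in two cameras. A pin still under the plate would have shifted it by 2.3–3 px.
- **Robot:** the arm was about 90 mm above the cap at the end, and I saw no contact with the tubes, sampling head, cup or vials.

**What disagreed:**
- **Drag length:** the first drag came out 1.7° short by the bore angles, so I corrected it before releasing.
- **Final bore angle:** after release the bores read about 27.8° (27.4–28.0) against 28.25° at the start. I took that as measurement scatter.
- **Network estimates:** the trained networks put the plunger top at 114–115 mm, between the two possible heights, so I relied on the image comparison instead.

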